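Shim the short foot of the comparator stand

TASK

The comparator stand (grey plate on four feet, with a column) rocks because the foot at its front left corner is short and hangs clear of the bench. From the stand's front side, slide the flat steel packer under that foot, let go of it, then slide the taper wedge in on top of the packer, thin end first, just until the foot bears firmly on it and the stand no longer rocks. Push gently, feeling for it, and stop there: a wedge driven hard lifts another foot off the bench, and all four must bear. Do not shove the stand out of its place, and leave the other things on the bench where they are.

Things in the scene. Friction and masses are not known exactly. Their poses are not given: they have to be found in the camera images.
- stand: grey stand, 5.5 kg, loose: plate 180 (x) x 150 (y) mm, top 54, underside 40 mm above the bench; four round feet, 22 mm diameter, centres at x +-70, y +-55 mm; 220 mm column at x +58, y -42, its thin arm over the plate. Origin: bench level under the plate's centre; x from its front (robot side) to its rear, y to its left. It rests on three feet; the front left one (x -70, y +55) is short.
- short_corner (a point): centre of the nut on the plate's top above the short front left foot, 54 mm above the bench, 20 mm inside the plate's front and left edges. The foot is a 22 mm button, gently domed below, that hangs 12.5 to 17.5 mm above the bench, each time different, not measured. Sliding the wedge on the packer takes 1 to 4 N; 7 to 14 N seats it under the foot; over 17 N overdrives it.
- packer: flat parallel packer of plain steel, 130 (x) x 44 (y) x 8 mm, 0.25 kg, loose on the bench; origin at the centre of its underside, x along its length. Both ends are alike.
- wedge: taper wedge of plain steel, 120 (x) x 32 (y) mm, 0.25 kg, loose; origin: centre of its flat underside, x along its length to the thin end. Top rises from 3 mm at the thin end (x +60) to 15 mm at x -30, then level to x -60. On the packer it meets the foot 11 to 49 mm behind its thin end; from there the push grows within a few mm. It stays by friction (about 0.6).
- spare_ring: bystander: bearing ring, 62 mm diameter, 12 mm high, lying flat on the bench; origin at the centre of its underside
- test_disc: bystander: round steel test block, 60 mm diameter, 10 mm high; origin at the centre of its underside
- front_right_foot: front right foot of the stand (x -70, y -55; 22 mm diameter, 40 mm high), fixed to it; its origin is the stand's own origin. If the wedge is driven too far (some 15 N or more on the short foot), this foot or the rear left one comes off the bench and the stand rocks the other way.
- rear_left_foot: rear left foot of the stand (x +70, y +55), same size, fixed to it; its origin is the stand's own origin. It must keep bearing on the bench too.

How it is judged:
On the way, in this order (a step that is already met when the one before it is completed fails the run):
1. the packer lies flat on the bench under the short foot, let go, with the wedge not yet under the foot (x of short_corner in the frame of packer between -0.057 and 0.057 m and y of short_corner in the frame of packer between -0.014 and 0.014 m and height (world z) of packer below 0.003 m and angle between packer's own z axis and vertical below 0.03 rad and contact force between the fingers and packer below 0.2 N and contact force between wedge and stand below 0.1 N), for 0.1 s.
2. the foot bears on the wedge, which lies on the packer (contact force between wedge and stand above 1 N and contact force between wedge and packer above 2 N), for 0.1 s.
At the end, for the whole second after the job is handed in: packer flat on the bench under the short foot (foot within 16 mm of its centre line, 60 mm of its middle), wedge on it (13 mm); the foot presses on it with over 1 N, the front right and rear left feet on the bench with over 1 N each; the stand leans under 0.01 rad; all at rest (all of step 2 and x of short_corner in the frame of packer between -0.06 and 0.06 m and y of short_corner in the frame of packer between -0.016 and 0.016 m and y of short_corner in the frame of wedge between -0.013 and 0.013 m and height (world z) of packer below 0.003 m and angle between packer's own z axis and vertical below 0.03 rad and angle between wedge's own z axis and vertical below 0.04 rad and contact force between each of rear_left_foot, front_right_foot and anything else above 1 N and angle between stand's own z axis and vertical below 0.01 rad and linear speed of each of stand, wedge below 0.01 m/s); the robot touches nothing.
It fails at once if the stand is shoved or dragged more than 8 mm (distance of stand from where it was at the start of the episode above 0.008 m).
It fails at once if the wedge is driven too hard (it presses on the short foot with over 15 N) (contact force between wedge and stand above 15 N).
It fails at once if the stand is jacked up or tipped (leans more than 0.02 rad) (angle between stand's own z axis and vertical above 0.02 rad).
It fails at once if the robot knocks the stand harder than 25 N (contact force between any of the fingers, the arm and stand above 25 N).
It fails at once if a bystander is moved more than 20 mm (distance of any of spare_ring, test_disc from where it was at the start of the episode above 0.02 m).
It also fails if it takes over 72 s, if anything falls off the work surface, if the arm or the gripper's body presses on something with over 40 N, if the wrist force passes 120 N, or if a joint passes its speed limit or range.

ROBOT

A 6-joint arm with a two-finger parallel gripper is mounted at the origin on a cart in front of the work surface, level with it; the furniture and walls round the work are solid. World frame = base frame: x ahead of the robot, y to its left, z up, the work surface at z = 0. Lengths are in m, angles in rad, forces in N, time in s.
With the tool pointing down it reaches from about 0.375 to 0.825 m from the base axis. Payload 5.5 kg.
Tool frame: the origin (TCP) lies on the centre line of the jaws, within the pads' length; the fingertips stand 22 mm ahead of it and the grasp point (between the pads) lies 3 mm ahead of it (robot.tip_extent is the distance from the TCP to the fingertips, in m); z points along the fingers, y is the direction in which the jaws open and shut (so a half turn about z gives the same grasp; the last joint's range is limited). The gripper opens to 85 mm and grips with 20 to 120 N. Pads are 22 mm wide; open, the fingers measure 114 mm over their backs; the gripper's body (76 mm by 85 mm) begins 54 mm behind the grasp point. The pads swing forward as they close: fully open they stand 13 mm farther back than shut.
Start: joints at [1.148, 0.314, -0.047, 1.21, 0, 1.571], TCP at [0.246, 0.547, 0.253] pointing down, gripper open.
Joint ranges: [-2.67, 2.67], [-0.69, 1.73], [-1.03, 1.25], [-2.08, 2.16], [-1.42, 1.45], [-3.14, 3.14]. Speed limits (rad/s): [2.39, 2.39, 3.01, 3.14, 3.14, 3.14].

INTERFACE

Orientations are given as a unit quaternion [w, x, y, z].
In Python, from rig import robot gives the robot as it stands.
- The arm moves only by the shell command python3 -m inch 'ROWS' [FORCE]. ROWS is text: rows parted by semicolons, each of 5 numbers parted by spaces: the closure, from 0 (fully open) to 1 (shut), then the shift along the tool's x, y, z in cm, then the turn about the tool's z in degrees. A call has 1 to 12 rows; each row is the pose to reach, as a shift and turn from the pose commanded when the call began, along the tool's axes at that moment; what a row does not reach only later rows make up. A row lasts 1/10 s, in which the tool goes at most 50 mm and 8.59 degrees, less where a joint would pass 70% of its speed; a pose out of reach is approached as far as the arm can. A call with a gripper value outside its range is refused whole. The fingers move at their own pace and stop on an object; FORCE is the grip in N (left out, the last holds). Time passes only in rows, so rows that repeat a pose let the fingers close. It gives the time, the measured TCP pose, the force and the opening at its end, in the units of the state.
- robot.get_state(): the state, without advancing time (a new reading comes with each control period).
- robot.grab_frame(name): name is "scene" or "top"; returns a dict with "image" (420x560x3 uint8, red, green, blue), "K" (3x3 intrinsics, pixels), "R" (3x3) and "t" (3): a world point X has camera coordinates R X + t. Camera axes: x right, y down, z forward; pixel columns grow to the right and rows downward; lengths in m; the calibration is good to about 2 mm. A picture is of the moment at which its call begins. There is no depth.
- robot.close_job(): hands the job in, once; it reports no verdict.
The state is a dict: "clock": time; "joint_pos": joint angles; "joint_vel": joint speeds; "joint_efforts": joint torques, N m; "ee_pos": TCP position; "eef_rot": TCP orientation; "force": force on the tool from outside, world axes, zero at the start; "wrist_torque": the same for the moment, N m; "finger_gap": finger opening in m.
Only numpy, scipy, OpenCV 4.12 (cv2) and the standard library are available. Lean on these libraries where they do the work, as an engineer would, in place of code of your own. Each camera call takes 0.05 s, during which the arm holds its last target. There are 200 camera calls.

## Working session

There is one attempt and no reset: what is moved stays moved. The work goes in short steps, Python scripts to look and compute and a shell command to move; the robot and the scene stay as the last step left them, time stands still between calls to the robot, and variables do not carry over. Pictures are saved under pics/ and viewed, about 8 in all and at most 12, crops included, and the job is handed in when it is done.

```bash
ls; mkdir -p pics; python3 - <<'E'
from rig import robot
import cv2,numpy as np,pickle
d={}
for n in("scene","top"):
    f=robot.grab_frame(n);d[n]=f;cv2.imwrite(f"pics/{n}0.png",cv2.cvtColor(f["image"],cv2.COLOR_RGB2BGR));print(n,f["K"].tolist(),np.round(f["R"],4).tolist(),f["t"], -f["R"].T@f["t"])
pickle.dump(d,open("f0.pkl","wb"))
print(robot.get_state())
E
```

```text
pics
scene [[449.9550147331982, 0.0, 283.0304755548528], [0.0, 449.9550147331982, 215.96965277202858], [0.0, 0.0, 1.0]] [[0.4059, -0.9139, 0.008], [-0.5747, -0.262, -0.7753], [0.7106, 0.3101, -0.6315]] [-0.18829493  0.38900324  0.6638124 ] [-0.17175281 -0.27597518  0.72233239]
top [[511.57574888800286, 0.0, 283.3227843779374], [0.0, 511.57574888800286, 209.80334937092553], [0.0, 0.0, 1.0]] [[0.0138, -0.9999, -0.0014], [-0.9753, -0.0131, -0.2203], [0.2202, 0.0044, -0.9754]] [0.05424506 0.55891535 1.11750542] [0.29827852 0.05660812 1.21324882]
{'clock': 0.1, 'joint_pos': array([ 1.14795062e+00,  3.14182162e-01, -4.79437151e-02,  1.21021082e+00,
        1.08786005e-05,  1.57077812e+00]), 'joint_vel': array([-0.00033697, -0.00097131,  0.00339432, -0.00027835, -0.00197221,
       -0.00032688]), 'joint_efforts': array([-3.57298268e-04, -5.40767062e+01,  3.40541804e+01,  1.12039992e-02,
       -4.94720791e-05, -7.54074563e-06]), 'ee_pos': array([0.24601671, 0.546724  , 0.25252017]), 'eef_rot': array([-1.66948885e-04,  2.09842327e-01,  9.77734936e-01, -7.51890459e-04]), 'force': array([0.07119566, 0.40510254, 0.32452548]), 'wrist_torque': array([-0.01269787, -0.01636088,  0.02568231]), 'finger_gap': 0.08536392751217185}
```

View pics/scene0.png

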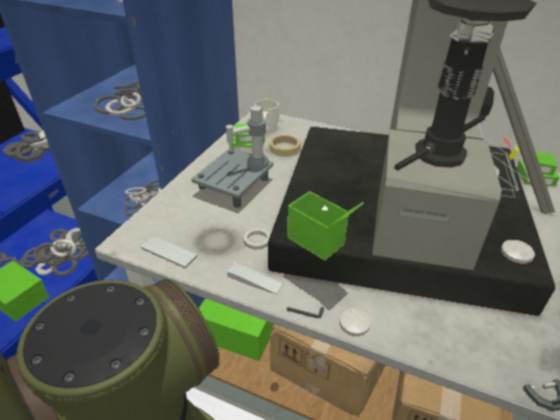

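View pics/top0.png

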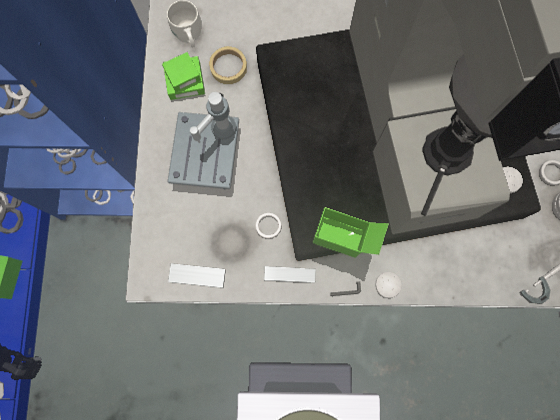

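The scene view shows the stand at about (235,175), and two steel bars at (168,251) and (254,277). In the top view the stand is at (203,150), the packer (wide bar) at (197,275), the wedge at (289,274), the ring at (268,226) and the disc at (388,286).

```bash
cat > h.py <<'E'
import numpy as np,cv2
def ray(f,uv,z):
    uv=np.atleast_2d(uv).astype(float);d=np.c_[uv,np.ones(len(uv))]@np.linalg.inv(f["K"]).T@f["R"]
    c=-f["R"].T@f["t"];return (c+d*((z-c[2])/d[:,2:]))[:,:2]
def pix(f,X):
    p=(np.atleast_2d(X)@f["R"].T+f["t"])@f["K"].T;return p[:,:2]/p[:,2:]
def rect(P):
    (c,s,a)=cv2.minAreaRect((np.array(P)*1000).astype(np.float32));
    if s[0]<s[1]: a+=90;s=s[::-1]
    a=(a+90)%180-90
    return np.round(np.array(c)/1000,4),np.round(s,1),round(a,1)
E
python3 - <<'E'
import pickle
from h import *
d=pickle.load(open("f0.pkl","rb"))
f=d["top"];im=f["image"];hsv=cv2.cvtColor(im,cv2.COLOR_RGB2HSV)
m=((hsv[...,2]>205)).astype(np.uint8);m[:255]=0;m[300:]=0;m[:,:150]=0;m[:,330:]=0
n,l,s,c=cv2.connectedComponentsWithStats(m)
for i in range(1,n):
    if s[i,4]>100:
        cn=max(cv2.findContours((l==i).astype(np.uint8),0,1)[0],key=len)[:,0]
        print(s[i],rect(ray(f,cn,0.008)), [im[y,x].tolist() for x,y in ((s[i,0]+4,int(c[i][1])),(int(c[i][0]),int(c[i][1])),(s[i,0]+s[i,2]-5,int(c[i][1])))])
# stand plate: bluish grey
m=((hsv[...,1]>25)&(hsv[...,0]>85)&(hsv[...,0]<125)).astype(np.uint8)*255
m[:90]=0;m[200:]=0;m[:,:160]=0;m[:,250:]=0
cn=max(cv2.findContours(m,0,1)[0],key=cv2.contourArea)[:,0];print(len(cn),cv2.minAreaRect(cn))
print(rect(ray(f,cn,.054)))
a=cv2.resize(im[95:290,155:325],None,fx=3,fy=3,interpolation=cv2.INTER_CUBIC)
g=d["scene"]["image"]
b=cv2.resize(g[220:300,130:290],None,fx=3.0,fy=3.0,interpolation=cv2.INTER_CUBIC);
cv2.imwrite("pics/c1.png",cv2.cvtColor(a,cv2.COLOR_RGB2BGR))
cv2.imwrite("pics/c2.png",cv2.cvtColor(b,cv2.COLOR_RGB2BGR))
E
```

```text
[ 168  263   57   25 1008] (array([0.4103, 0.2654]), array([130.4,  44.6]), 84.9) [[224, 225, 223], [236, 237, 236], [241, 242, 240]]
[264 266  51  16 665] (array([0.4169, 0.0463]), array([117.7,  31. ]), 88.1) [[238, 239, 237], [228, 230, 227], [224, 224, 223]]Traceback (most recent call last):
  File "<stdin>", line 14, in <module>
ValueError: max() iterable argument is empty
```

```bash
python3 - <<'E'
import pickle
from h import *
d=pickle.load(open("f0.pkl","rb"))
f=d["top"];im=f["image"]
print(im[165,190],im[185,205],im[230,190])
m=((im[...,0].astype(int)<im[...,2].astype(int)-5)&(im.max(2)<175)).astype(np.uint8)*255
m[:108]=0;m[200:]=0;m[:,:160]=0;m[:,245:]=0
m=cv2.morphologyEx(m,cv2.MORPH_OPEN,np.ones((3,3)))
cs=cv2.findContours(m,0,1)[0]
if cs:
    cn=max(cs,key=cv2.contourArea)[:,0];print(len(cn),cv2.boxPoints(cv2.minAreaRect(cn)).tolist());print(rect(ray(f,cn,.054)))
a=cv2.resize(im[95:290,155:325],None,fx=3,fy=3,interpolation=cv2.INTER_CUBIC)
g=d["scene"]["image"]
b=cv2.resize(g[130:300,130:290],None,fx=3.4,fy=3.4,interpolation=cv2.INTER_CUBIC);
cv2.imwrite("pics/c1.png",cv2.cvtColor(a,cv2.COLOR_RGB2BGR))
cv2.imwrite("pics/c2.png",cv2.cvtColor(b,cv2.COLOR_RGB2BGR))
E
```

```text
[154 162 165] [126 132 132] [196 194 185]
447 [[167.5371551513672, 181.54830932617188], [176.7267608642578, 111.09477996826172], [238.1598358154297, 119.1077880859375], [228.97023010253906, 189.56130981445312]]
(array([0.7059, 0.2551]), array([176.3, 147.2]), -4.8)
```

View pics/c1.png

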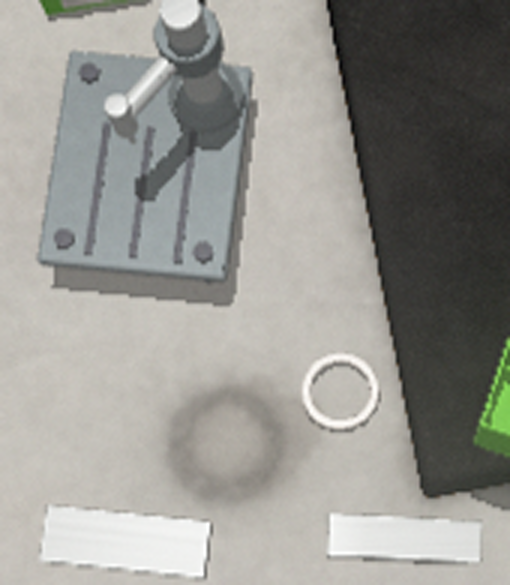

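View pics/c2.png

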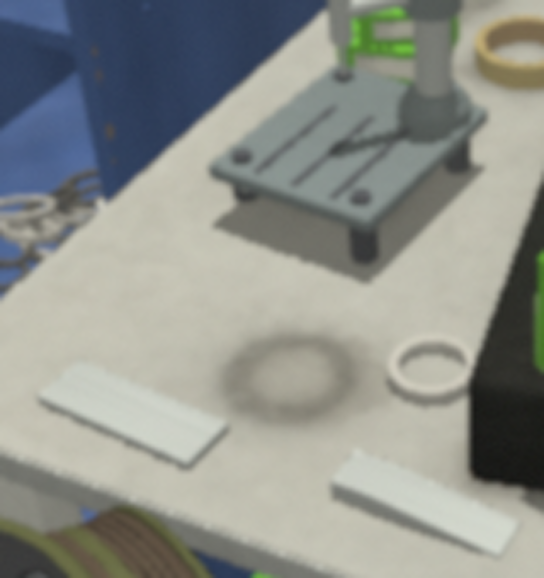

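The crops show the nuts at top-view pixels (176,174) front left, (223,179) front right and (185,119) rear left. The short foot hangs clear. The wedge's thick end is at the left (+y) and its thin end points to -y.

```bash
cat >> h.py <<'E'
def go(x,y,z,yaw):
    """target TCP and tool-y world angle (deg) -> shift cm in tool axes, turn deg"""
    from rig import robot
    from scipy.spatial.transform import Rotation as Ro
    s=robot.get_state();q=s["eef_rot"];R=Ro.from_quat([*q[1:],q[0]]).as_matrix()
    cur=np.degrees(np.arctan2(R[1,1],R[0,1]))
    t=(cur-yaw+180)%360-180
    print("pos",np.round(s["ee_pos"],4),"yaw",round(cur,1),"z-axis",np.round(R[:,2],3),"F",np.round(s["force"],1),"gap",round(s["finger_gap"],4),"clk",round(s["clock"],2))
    print("shift cm",np.round(R.T@(np.array([x,y,z])-s["ee_pos"])*100,2),"turn",round(t,1))
E
python3 - <<'E'
import pickle
from h import *
from rig import robot
f=pickle.load(open("f0.pkl","rb"))["top"]
N=ray(f,[[176.3,174.3],[222.7,179],[184.7,119]],.057)
print(N);fl,fr,rl=N
print([np.degrees(np.arctan2(*(v[::-1]))) for v in (fl-fr,rl-fl)],np.linalg.norm(fl-fr),np.linalg.norm(rl-fl))
print(robot.tip_extent)
go(.4117,.2803,.08,-5.1)
E
```

```text
[[0.64164841 0.31503017]
 [0.63160926 0.20530303]
 [0.78088677 0.30306671]]
[np.float64(84.77245228862294), np.float64(-4.910832729804814)] 0.1101854299008326 0.1397513788078895
0.022
pos [0.246  0.5467 0.2525] yaw 65.8 z-axis [-0.001 -0.001 -1.   ] F [0.1 0.4 0.3] gap 0.0854 clk 0.1
shift cm [-26.04 -17.47  17.28] turn 70.9
```

```bash
python3 -m inch '0.36 -26.04 -17.47 17.28 70.9;0.36 -26.04 -17.47 17.28 70.9;0.36 -26.04 -17.47 17.28 70.9;0.36 -26.04 -17.47 17.28 70.9;0.36 -26.04 -17.47 17.28 70.9;0.36 -26.04 -17.47 17.28 70.9;0.36 -26.04 -17.47 17.28 70.9;0.36 -26.04 -17.47 17.28 70.9;0.36 -26.04 -17.47 17.28 70.9;0.36 -26.04 -17.47 17.28 70.9;0.36 -26.04 -17.47 17.28 70.9;0.36 -26.04 -17.47 17.28 70.9'; python3 - <<'E'
from h import *
from rig import robot
go(.4117,.2803,.026,-5.1)
f=robot.grab_frame("scene");cv2.imwrite("pics/s1.png",cv2.resize(f["image"][150:330,60:330,::-1],None,fx=2.9,fy=2.9))
E
```

```text
clock: 1.3
ee_pos: [0.4119, 0.2814, 0.0807]
eef_rot: [0.0, 0.738, 0.675, 0.0]
force: [0.1, 0.9, 0.6]
finger_gap: 0.0549
pos [0.4119 0.2814 0.0807] yaw -5.0 z-axis [ 0.  0. -1.] F [0.1 0.9 0.6] gap 0.0549 clk 1.3
shift cm [-0.11 -0.01  5.47] turn 0.1
```

View pics/s1.png

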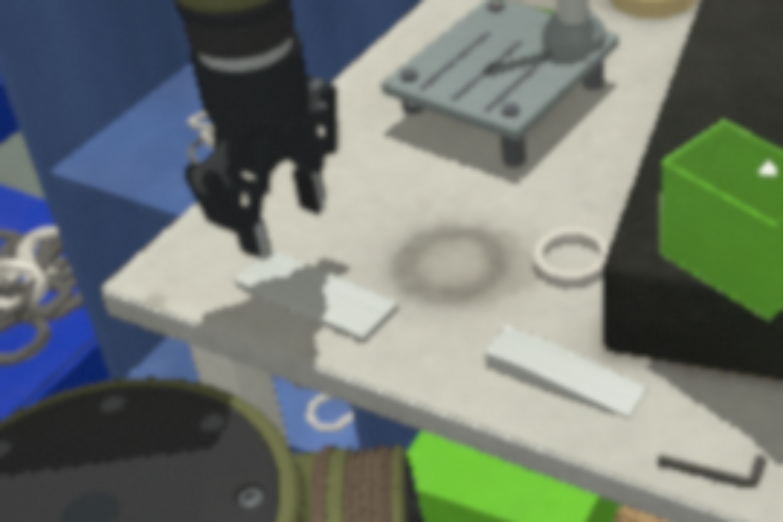

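The fingers, open to 55 mm, are above the packer's left half (crop (290,240)). Going down and gripping.

```bash
python3 -m inch '0.36 -0.1 0 2.5 0;0.36 -0.1 0 4.5 0;0.36 -0.1 0 5.5 0;0.36 -0.1 0 5.5 0;0.36 -0.1 0 5.5 0';python3 -m inch '0.36 0 0 0.2 0;0.36 0 0 0.2 0;0.36 0 0 0.2 0';python3 -m inch '0.6 0 0 0 0;0.6 0 0 0 0;0.6 0 0 0 0;0.6 0 0 0 0;0.6 0 0 0 0' 50
```

```text
clock: 1.85
ee_pos: [0.412, 0.2803, 0.0259]
eef_rot: [0.0, 0.738, 0.675, 0.0]
force: [0.2, 0.3, 0.9]
finger_gap: 0.0545
clock: 2.15
ee_pos: [0.4123, 0.2802, 0.024]
eef_rot: [0.0, 0.738, 0.675, 0.0]
force: [1.0, -0.4, -0.4]
finger_gap: 0.0548
clock: 2.65
ee_pos: [0.4123, 0.2801, 0.0243]
eef_rot: [0.0, 0.738, 0.675, 0.0]
force: [-0.6, 0.0, 6.9]
finger_gap: 0.042
```

```bash
python3 -m inch '0.6 0 0 -1 0;0.6 0 0 -2 0;0.6 0 0 -3 0;0.6 0 0 -3 0;0.6 0 0 -3 0'; python3 - <<'E'
from h import *
from rig import robot
go(.52,.3256,.056,85)
f=robot.grab_frame("scene");cv2.imwrite("pics/s2.png",cv2.resize(f["image"][180:300,100:280,::-1],None,fx=3.5,fy=3.5))
E
```

```text
clock: 3.15
ee_pos: [0.4122, 0.2802, 0.054]
eef_rot: [0.0, 0.738, 0.675, 0.001]
force: [0.2, 0.5, -2.8]
finger_gap: 0.0416
pos [0.4122 0.2802 0.054 ] yaw -5.1 z-axis [ 0.001  0.001 -1.   ] F [ 0.2  0.5 -2.8] gap 0.0416 clk 3.15
shift cm [ 5.48 10.33 -0.19] turn -90.1
```

View pics/s2.png

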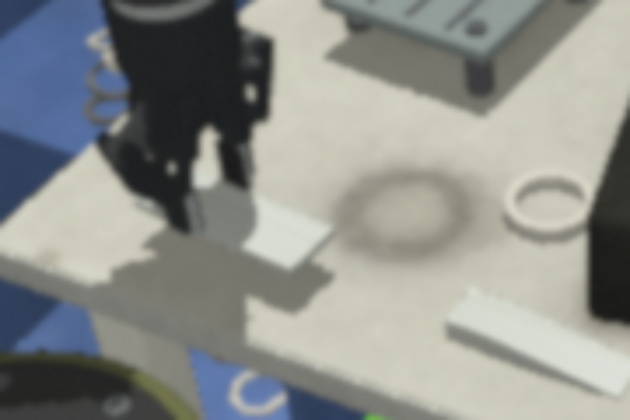

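The packer is lifted, and the wrist reads its weight (2.8 N). Turning it and carrying it to the front of the stand.

```bash
python3 -m inch '0.6 0.5 1 0 -8;0.6 1 2 0 -16;0.6 1.5 3 0 -24;0.6 2 4 0 -32;0.6 2.5 5 0 -40;0.6 3 6 0 -48;0.6 3.5 7 0 -56;0.6 4 8 0 -64;0.6 4.5 8.5 0 -72;0.6 5 9 0 -80;0.6 5.5 9 0 -88;0.6 5.6 9 0 -90.1'; python3 -m inch '0.6 0 0 0 0;0.6 0 0 0 0'; python3 - <<'E'
from h import *
from rig import robot
go(.507,.3268,.0265,85)
f=robot.grab_frame("top")
import pickle;pickle.dump(f,open("f1.pkl","wb"))
cv2.imwrite("pics/t1.png",cv2.resize(f["image"][100:300,130:330,::-1],None,fx=3,fy=3))
E
```

```text
clock: 4.4
ee_pos: [0.5063, 0.3279, 0.0526]
eef_rot: [-0.001, 0.042, 0.999, -0.0]
force: [-0.7, -0.2, -2.8]
finger_gap: 0.0416
clock: 4.6
ee_pos: [0.506, 0.3274, 0.0529]
eef_rot: [-0.0, 0.044, 0.999, -0.0]
force: [0.2, -0.3, -2.4]
finger_gap: 0.0416
pos [0.506  0.3274 0.0529] yaw 84.9 z-axis [-0.001 -0.001 -1.   ] F [ 0.2 -0.3 -2.4] gap 0.0416 clk 4.6
shift cm [-0.1  -0.05  2.64] turn -0.1
```

View pics/t1.png

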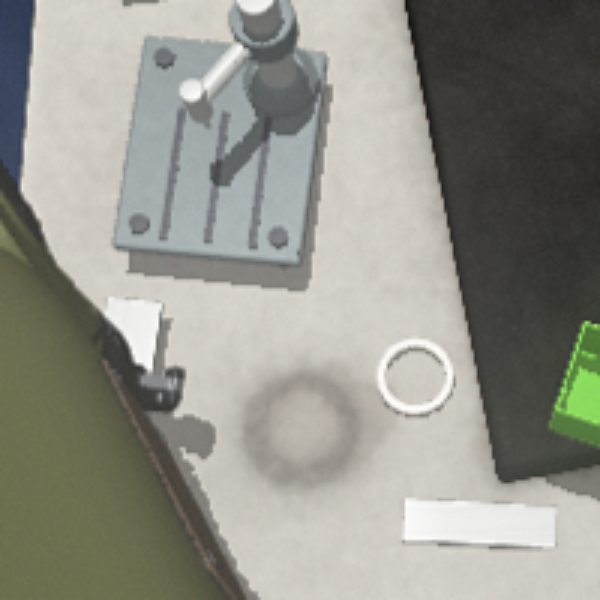

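The packer points at the stand: its leading end is at crop (135,300) and the nut is at (139,223). Lowering it.

```bash
python3 -m inch '0.6 -0.1 0 1.5 0;0.6 -0.1 0 2.5 0;0.6 -0.1 0 2.75 0;0.6 -0.1 0 2.75 0;0.6 -0.1 0 2.75 0'; python3 - <<'E'
from h import *
from rig import robot
f=robot.grab_frame("top");im=f["image"]
m=(im.min(2)>205).astype(np.uint8);m[:185]=0;m[250:]=0;m[:,:150]=0;m[:,200:]=0
cn=max(cv2.findContours(m,0,1)[0],key=cv2.contourArea)[:,0]
print(cn[cn[:,1]<=cn[:,1].min()+2].tolist())
cn=cn[cn[:,0]>cn[:,0].max()-4];print(cn.tolist())
r=[x for x in cn if 203<x[1]<226];P=ray(f,r,.008);v=cv2.fitLine(P.astype(np.float32),2,0,.01,.01).ravel();print(np.degrees(np.arctan2(v[1],v[0])),v[2:])
# lateral offset of right edge from foot line, leading end
u=np.array([.9962,-.0872]);n=np.array([.0872,.9962]);F=np.array([.6415,.315])
print((P-F)@n*1000)
go(.5817,.3202,.0249,85)
E
```

```text
clock: 5.15
ee_pos: [0.5073, 0.3275, 0.0256]
eef_rot: [-0.0, 0.044, 0.999, -0.0]
force: [-0.4, -0.1, -2.4]
finger_gap: 0.0418
[[168, 201], [168, 202], [167, 203], [185, 203], [184, 203], [183, 203], [182, 203], [181, 203], [180, 202], [179, 202], [178, 202], [177, 202], [176, 202], [175, 202], [174, 202], [173, 202], [172, 202], [171, 202], [170, 201], [169, 201]]
[[182, 225], [182, 224], [182, 223], [182, 222], [182, 221], [182, 220], [183, 219], [183, 218], [183, 217], [183, 216], [183, 215], [183, 214], [184, 213], [184, 212], [184, 211], [184, 210], [184, 209], [184, 208], [184, 207], [185, 206], [185, 205], [185, 204], [185, 203], [184, 203], [183, 203], [182, 203]]
-5.3687916 [0.55559695 0.30301142]
[-19.9910693  -19.63821248 -19.28504585 -18.93156901 -18.57778155
 -18.22368306 -20.26399622 -19.91032904 -19.55635052 -19.20206025
 -18.84745783 -18.49254283 -20.53836566 -20.18388447 -19.82909039
 -19.47398303 -19.11856196 -18.76282677 -18.40677703 -20.45889021
 -20.1032769  -19.74734874]
pos [0.5074 0.3276 0.0257] yaw 85.0 z-axis [-0. -0. -1.] F [-0.3  0.4 -2.9] gap 0.0417 clk 5.2
shift cm [-7.46 -0.09  0.08] turn -0.0
```

```bash
python3 - <<'E'
from h import *
import pickle
f=pickle.load(open("f1.pkl","rb"))
P=ray(f,[[176,201.5]],.008);print((P-[.6415,.315])@np.array([.9962,-.0872]))
E
python3 -m inch '0.6 -1 -0.1 0 0;0.6 -2 -0.2 0 0;0.6 -3 -0.2 0 0;0.6 -4 -0.2 0 0;0.6 -4 -0.2 0 0'
python3 -m inch '0.6 -1 0 0 0;0.6 -2 0 0 0;0.6 -3 0 0 0;0.6 -3.4 0 0 0;0.6 -3.4 0 0 0;0.6 -3.4 0 0 0'
```

```text
[-0.05441386]
clock: 5.7
ee_pos: [0.5493, 0.3221, 0.0262]
eef_rot: [0.001, 0.044, 0.999, 0.0]
force: [-0.7, 0.6, -2.6]
finger_gap: 0.0414
clock: 6.3
ee_pos: [0.5808, 0.3191, 0.0258]
eef_rot: [-0.0, 0.044, 0.999, -0.0]
force: [-0.5, -0.6, -1.9]
finger_gap: 0.0416
```

```bash
python3 -m inch '0.6 0 0 0.1 0;0.6 0 0 0.15 0;0.6 0 0 0.15 0';python3 -m inch '0.36 0 0 0 0;0.36 0 0 0 0;0.36 0 0 0 0;0.36 0 0 0 0';python3 -m inch '0.36 0 0 -2 0;0.36 0 0 -5 0;0.36 0 0 -9 0;0.36 0 0 -12 0;0.36 0 0 -12 0'; python3 - <<'E'
from h import *
go(.418,.09,.08,-2)
E
```

```text
clock: 6.6
ee_pos: [0.5807, 0.3192, 0.0245]
eef_rot: [-0.0, 0.044, 0.999, -0.0]
force: [-0.4, 0.1, -2.3]
finger_gap: 0.0417
clock: 7.0
ee_pos: [0.5813, 0.3193, 0.0247]
eef_rot: [0.0, 0.044, 0.999, 0.0]
force: [-0.8, 0.2, 0.1]
finger_gap: 0.0545
clock: 7.5
ee_pos: [0.5841, 0.3208, 0.1502]
eef_rot: [0.004, 0.044, 0.999, 0.002]
force: [0.4, 0.2, -0.6]
finger_gap: 0.0548
pos [0.5841 0.3208 0.1502] yaw 85.0 z-axis [ 0.008  0.004 -1.   ] F [ 0.4  0.2 -0.6] gap 0.0548 clk 7.5
shift cm [ 14.57 -24.48   6.79] turn 87.0
```

```bash
python3 -m inch '0.48 2 -3 0 8;0.48 14.57 -24.48 6.79 87;0.48 14.57 -24.48 6.79 87;0.48 14.57 -24.48 6.79 87;0.48 14.57 -24.48 6.79 87;0.48 14.57 -24.48 6.79 87;0.48 14.57 -24.48 6.79 87;0.48 14.57 -24.48 6.79 87;0.48 14.57 -24.48 6.79 87;0.48 14.57 -24.48 6.79 87;0.48 14.57 -24.48 6.79 87;0.48 14.57 -24.48 6.79 87';python3 -m inch '0.48 0 0 0 0;0.48 0 0 0 0'; python3 - <<'E'
from h import *
from rig import robot
import pickle
go(.418,.09,.031,-2)
f=robot.grab_frame("top");pickle.dump(f,open("f2.pkl","wb"));im=f["image"]
cv2.imwrite("pics/t2.png",cv2.resize(im[100:300,140:340,::-1],None,fx=3,fy=3))
E
```

```text
clock: 8.7
ee_pos: [0.4142, 0.088, 0.0764]
eef_rot: [-0.0, 0.719, 0.695, -0.0]
force: [0.2, 0.2, 1.5]
finger_gap: 0.0445
clock: 8.9
ee_pos: [0.4144, 0.0882, 0.0765]
eef_rot: [-0.0, 0.719, 0.695, -0.0]
force: [-0.3, -0.3, -0.3]
finger_gap: 0.0444
pos [0.4144 0.0882 0.0765] yaw -1.9 z-axis [-0.  0. -1.] F [-0.3 -0.3 -0.3] gap 0.0444 clk 8.9
shift cm [0.2  0.35 4.55] turn 0.1
```

View pics/t2.png

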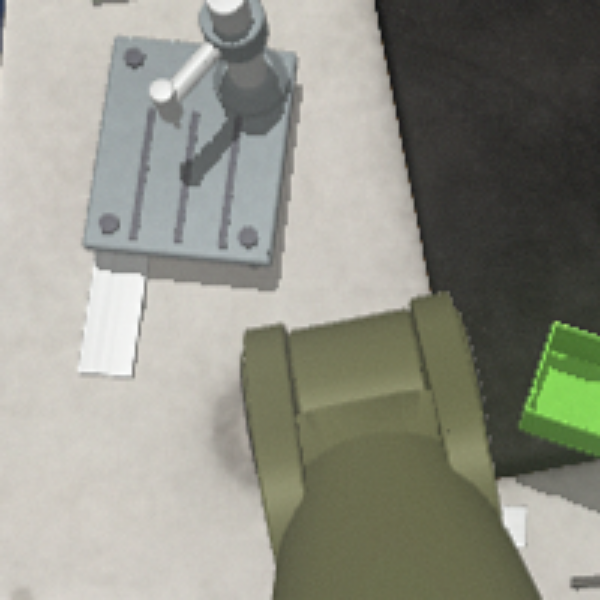

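The packer lies under the foot corner with its free end at crop (105,375). The arm hides the wedge, apart from its thin tip at (515,525). I'll measure the packer while going down on the wedge.

```bash
python3 - <<'E'
from h import *
import pickle
f=pickle.load(open("f2.pkl","rb"));im=f["image"]
m=(im.min(2)>205).astype(np.uint8);m[:185]=0;m[240:]=0;m[:,:150]=0;m[:,200:]=0
cn=max(cv2.findContours(m,0,1)[0],key=cv2.contourArea)[:,0]
P=(ray(f,cn,.008)-[.6415,.315])@np.array([[.9962,.0872],[-.0872,.9962]])*1000
r,s,a=rect(P/1000);print(r*1000,s,a,P.min(0),P.max(0))
E
python3 -m inch '0.48 0.2 0.3 2 0;0.48 0.2 0.3 4 0;0.48 0.2 0.3 4.5 0;0.48 0.2 0.3 4.5 0;0.48 0.2 0.3 4.5 0';python3 -m inch '0.75 0 0 0 0;0.75 0 0 0 0;0.75 0 0 0 0;0.75 0 0 0 0;0.75 0 0 0 0;0.75 0 0 0 0' 60
```

```text
[-66.   -0.3] [87.9 44.5] 0.2 [-109.941684    -22.65870555] [-22.08344068  22.03225656]
clock: 9.45
ee_pos: [0.4178, 0.09, 0.0321]
eef_rot: [0.0, 0.719, 0.695, 0.0]
force: [-0.1, 1.0, 0.8]
finger_gap: 0.0443
clock: 10.05
ee_pos: [0.4183, 0.0901, 0.0328]
eef_rot: [0.0, 0.719, 0.695, 0.001]
force: [-2.6, -0.6, 5.0]
finger_gap: 0.0298
```

```bash
python3 -m inch '0.75 0 0 -1.5 0;0.75 0 0 -3.5 0;0.75 0 0 -3.5 0;0.75 0 0 -3.5 0' 80;python3 - <<'E'
from h import *
go(.502,.3272,.068,85)
E
```

```text
clock: 10.45
ee_pos: [0.4181, 0.0901, 0.0669]
eef_rot: [0.0, 0.719, 0.695, 0.001]
force: [0.3, -0.2, -2.3]
finger_gap: 0.028
pos [0.4181 0.0901 0.0669] yaw -2.0 z-axis [ 0.002  0.    -1.   ] F [ 0.3 -0.2 -2.3] gap 0.028 clk 10.45
shift cm [23.99  7.55 -0.09] turn -87.0
```

```bash
python3 -m inch '0.75 2 0.5 0 -8;0.75 4 1 0 -16;0.75 6 1.5 0 -24;0.75 8.5 2 0 -32;0.75 11 2.5 0 -40;0.75 13.5 3 0 -48;0.75 16 4 0 -56;0.75 18.5 5 0 -64;0.75 21 6 0 -72;0.75 23 7 0 -80;0.75 24 7.55 0 -87;0.75 24 7.55 0 -87';python3 -m inch '0.75 0 0 0 0;0.75 0 0 0 0';python3 - <<'E'
from h import *
from rig import robot
import pickle
go(.502,.3272,.0418,85)
f=robot.grab_frame("scene")
cv2.imwrite("pics/s3.png",cv2.resize(f["image"][130:280,100:300,::-1],None,fx=4,fy=4))
f=robot.grab_frame("top");pickle.dump(f,open("f3.pkl","wb"));im=f["image"]
E
```

```text
clock: 11.65
ee_pos: [0.5016, 0.3282, 0.0651]
eef_rot: [-0.0, 0.043, 0.999, -0.0]
force: [-0.1, -0.4, -1.5]
finger_gap: 0.0279
clock: 11.85
ee_pos: [0.5005, 0.326, 0.0658]
eef_rot: [-0.001, 0.045, 0.999, -0.001]
force: [-0.2, 0.9, -2.1]
finger_gap: 0.0279
pos [0.5005 0.326  0.0658] yaw 84.8 z-axis [-0.002 -0.001 -1.   ] F [-0.2  0.9 -2.1] gap 0.0279 clk 11.85
shift cm [-0.15  0.14  2.39] turn -0.2
```

View pics/s3.png

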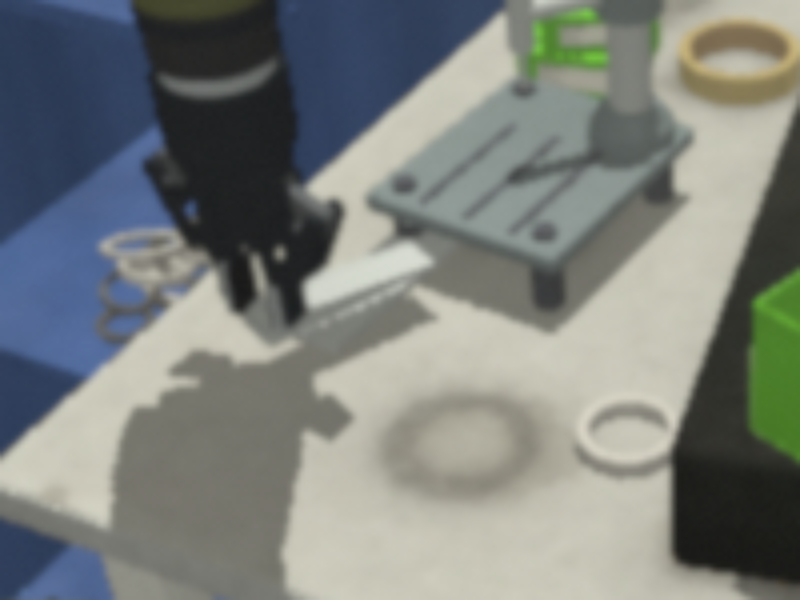

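The wedge is held above the packer, thin end toward the foot (crop (430,250)). Lowering it.

```bash
python3 -m inch '0.75 -0.1 0.1 1 0;0.75 -0.1 0.1 2 0;0.75 -0.1 0.1 2.3 0;0.75 -0.1 0.1 2.4 0;0.75 -0.1 0.1 2.4 0';python3 - <<'E'
from h import *
from rig import robot
f=robot.grab_frame("top");im=f["image"]
go(.502,.3272,.0408,85)
cv2.imwrite("pics/t3.png",cv2.resize(im[170:260,140:220,::-1],None,fx=7,fy=7,interpolation=cv2.INTER_CUBIC))
E
```

```text
clock: 12.45
ee_pos: [0.5024, 0.3279, 0.0423]
eef_rot: [-0.0, 0.044, 0.999, -0.0]
force: [0.2, 0.4, -2.7]
finger_gap: 0.0286
pos [0.5026 0.3281 0.0426] yaw 85.0 z-axis [-0.  0. -1.] F [-0.5  1.1 -2.2] gap 0.0283 clk 12.5
shift cm [ 0.05 -0.1   0.18] turn -0.0
```

View pics/t3.png

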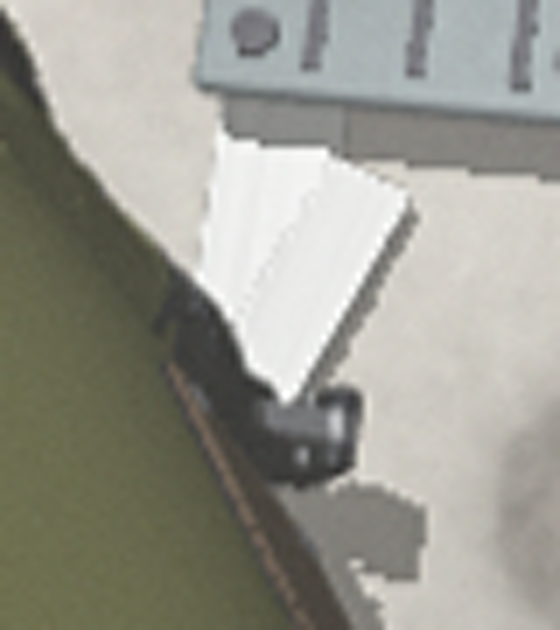

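The close look shows that the wedge has swivelled about 30° in the grip, with its tip at crop (385,190). I'll set it down on clear bench, look again, and regrip it farther in.

```bash
python3 -m inch '0.75 0 0 -2 0;0.75 2.3 -4 -2 0;0.75 2.3 -8 -2 0;0.75 2.3 -11 -2 0;0.75 2.3 -11 -2 0;0.75 2.3 -11 0 0;0.75 2.3 -11 0.7 0;0.75 2.3 -11 0.9 0;0.75 2.3 -11 0.9 0'; python3 -m inch '0.3 0 0 0 0;0.3 0 0 0 0;0.3 0 0 0 0;0.3 0 0 0 0';python3 -m inch '0.3 0 0 -5 0;0.3 3 -10 -10 0;0.3 3 -20 -10 0;0.3 3 -25 -10 0;0.3 3 -25 -10 0;0.3 3 -25 -10 0;0.3 3 -25 -10 0'; python3 - <<'E'
from h import *
from rig import robot
import pickle
f=robot.grab_frame("top");im=f["image"];pickle.dump(f,open("f4.pkl","wb"))
m=(im.min(2)>205).astype(np.uint8);m[:185]=0;m[300:]=0;m[:,:150]=0;m[:,340:]=0
for c in cv2.findContours(m,0,1)[0]:
    if cv2.contourArea(c)>100: print(rect(ray(f,c[:,0],.008)),cv2.boundingRect(c))
cv2.imwrite("pics/t4.png",cv2.resize(im[160:300,140:340,::-1],None,fx=4,fy=4,interpolation=cv2.INTER_CUBIC))
go(.47,.22,.08,57)
E
```

```text
clock: 13.4
ee_pos: [0.471, 0.2208, 0.0346]
eef_rot: [0.001, 0.044, 0.999, -0.0]
force: [-1.6, -2.9, 5.6]
finger_gap: 0.0268
clock: 13.8
ee_pos: [0.4701, 0.2207, 0.0336]
eef_rot: [0.0, 0.044, 0.999, 0.0]
force: [-0.2, 0.3, 0.3]
finger_gap: 0.0601
clock: 14.5
ee_pos: [0.4175, -0.0297, 0.1343]
eef_rot: [0.0, 0.047, 0.999, -0.001]
force: [-0.5, -0.0, -0.0]
finger_gap: 0.0603
(array([0.5327, 0.0984]), array([58.7, 57.7]), 0.9) (256, 213, 25, 25)
(array([0.5273, 0.2115]), array([117.6,  30.9]), -11.7) (209, 202, 24, 50)
(array([0.5745, 0.3206]), array([85. , 44.5]), -5.4) (166, 189, 22, 36)
pos [ 0.4179 -0.0289  0.1342] yaw 84.7 z-axis [ 0.001 -0.001 -1.   ] F [-0.3 -0.7 -0. ] gap 0.0599 clk 14.55
shift cm [-2.88 25.27  5.4 ] turn 27.7
```

View pics/t4.png

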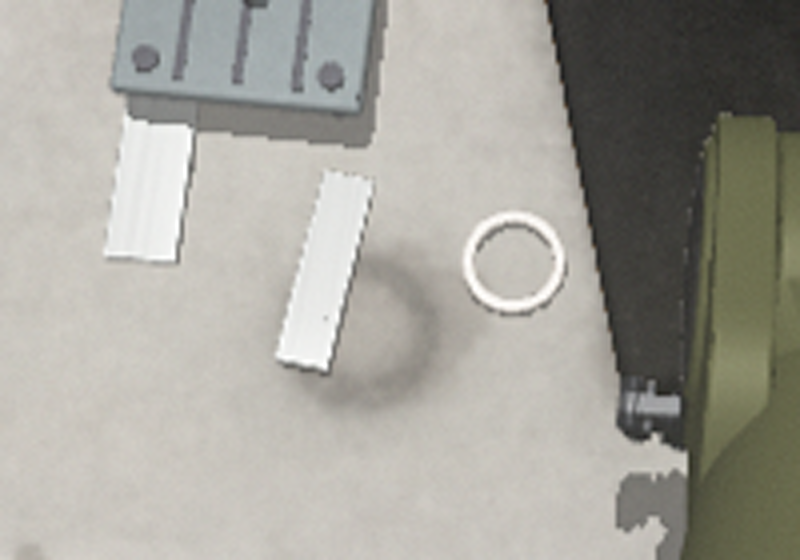

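The wedge now lies flat at (0.527, 0.212), at -11.7°, with its thin end toward +x. The grip had slid to its very end. I'll regrip nearer its middle and lower down, then carry it more slowly.

```bash
python3 - <<'E'
from h import *
go(.5077,.2156,.08,78.3)
E
python3 -m inch '0.48 0 5 0 0;0.48 -3 10 0 0;0.48 -6 15 0 3;0.48 -9 20 2 6.4;0.48 -11.2 23.5 5.4 6.4;0.48 -11.2 23.5 5.4 6.4;0.48 -11.2 23.5 5.4 6.4;0.48 -11.2 23.5 5.4 6.4;0.48 -11.2 23.5 5.4 6.4'; python3 - <<'E'
from h import *
go(.5077,.2156,.0265,78.3)
E
```

```text
pos [ 0.4179 -0.0289  0.1342] yaw 84.7 z-axis [ 0.001 -0.001 -1.   ] F [-0.3 -0.7 -0. ] gap 0.0599 clk 14.55
shift cm [-6.67 25.18  5.4 ] turn 6.4
clock: 15.45
ee_pos: [0.5497, 0.1986, 0.0798]
eef_rot: [-0.0, 0.099, 0.995, -0.0]
force: [0.1, -0.0, -0.2]
finger_gap: 0.0445
pos [0.5497 0.1986 0.0798] yaw 78.6 z-axis [-0.001 -0.    -1.   ] F [ 0.1 -0.  -0.2] gap 0.0445 clk 15.45
shift cm [4.45 0.84 5.33] turn 0.3
```

```bash
python3 -m inch '0.48 4.45 0.84 0 0.3;0.48 4.45 0.84 0 0.3;0.48 4.45 0.84 2 0.3;0.48 4.45 0.84 4 0.3;0.48 4.45 0.84 5.3 0.3;0.48 4.45 0.84 5.35 0.3;0.48 4.45 0.84 5.35 0.3';python3 -m inch '0.75 0 0 0 0;0.75 0 0 0 0;0.75 0 0 0 0;0.75 0 0 0 0;0.75 0 0 0 0;0.75 0 0 0 0' 50;python3 -m inch '0.75 0 0 -0.5 0;0.75 0 0 -1 0;0.75 0 0 -2 0;0.75 0 0 -2 0;0.75 0 0 -2 0'; python3 - <<'E'
from h import *
go(.5313,.3246,.047,85)
E
```

```text
clock: 16.15
ee_pos: [0.5085, 0.2151, 0.0265]
eef_rot: [0.0, 0.102, 0.995, 0.0]
force: [0.6, -0.9, -0.2]
finger_gap: 0.0442
clock: 16.75
ee_pos: [0.5093, 0.2155, 0.0274]
eef_rot: [0.001, 0.102, 0.995, 0.0]
force: [-1.8, -2.1, 6.6]
finger_gap: 0.0302
clock: 17.25
ee_pos: [0.5088, 0.2156, 0.0466]
eef_rot: [0.0, 0.102, 0.995, 0.0]
force: [-0.5, -0.6, -2.1]
finger_gap: 0.0301
pos [0.5088 0.2156 0.0466] yaw 78.3 z-axis [ 0.001  0.    -1.   ] F [-0.5 -0.6 -2.1] gap 0.0301 clk 17.25
shift cm [ 1.000e-02  1.113e+01 -3.000e-02] turn -6.7
```

```bash
python3 -m inch '0.75 0 1 0 -0.5;0.75 0 2.5 0 -1.5;0.75 0 4 0 -2.5;0.75 0 5.5 0 -3.5;0.75 0 7 0 -4.5;0.75 0 8.5 0 -5.5;0.75 0 10 0 -6.2;0.75 0 11 0 -6.7;0.75 0 11.1 0 -6.7;0.75 0 11.1 0 -6.7;0.75 0 11.1 0.7 -6.7;0.75 0 11.1 0.9 -6.7'; python3 -m inch '0.75 0 0 0 0;0.75 0 0 0 0'; python3 - <<'E'
from h import *
from rig import robot
import pickle
f=robot.grab_frame("top");im=f["image"];pickle.dump(f,open("f5.pkl","wb"))
go(.5313,.3246,.0358,85)
cv2.imwrite("pics/t5.png",cv2.resize(im[170:260,140:220,::-1],None,fx=7,fy=7,interpolation=cv2.INTER_CUBIC))
E
```

```text
clock: 18.45
ee_pos: [0.5304, 0.3231, 0.0362]
eef_rot: [-0.001, 0.044, 0.999, -0.0]
force: [0.0, -0.8, -2.1]
finger_gap: 0.0302
clock: 18.65
ee_pos: [0.5309, 0.3236, 0.0369]
eef_rot: [-0.0, 0.044, 0.999, -0.0]
force: [-0.1, 1.0, -2.6]
finger_gap: 0.0298
pos [0.531  0.3238 0.0371] yaw 85.0 z-axis [-0. -0. -1.] F [-0.3  0.5 -2.9] gap 0.0295 clk 18.7
shift cm [-0.02  0.08  0.13] turn -0.0
```

View pics/t5.png

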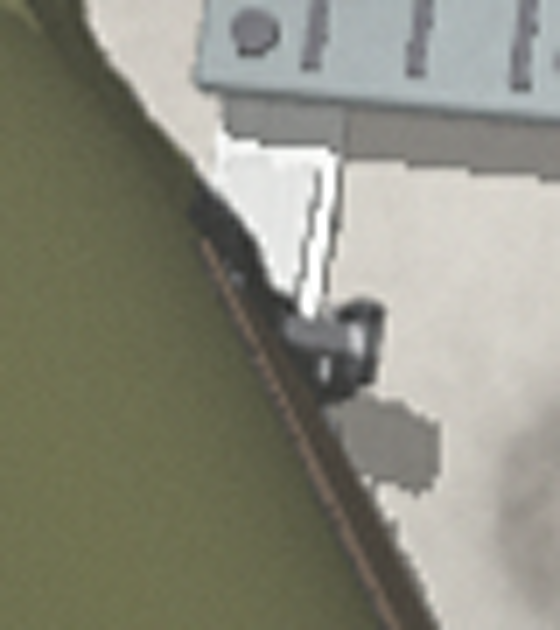

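The wedge (12th and last picture) lies parallel to the packer, about 7 mm inside its right edge at crop (318,170), against 6 mm ideal. The tip is just short of the plate edge. Setting it down and letting go.

```bash
python3 -m inch '0.75 0 0 0.1 0;0.75 0 0 0.18 0;0.75 0 0 0.18 0'; python3 -m inch '0.55 0 0 0 0;0.48 0 0 0 0;0.48 0 0 0 0;0.48 0 0 0 0';python3 -m inch '0.48 0 0 -2 0;0.48 0 0 -5 0;0.48 0 0 -9 0;0.48 10 0 -14 0;0.48 10 -6 -14 0;0.48 10 -16 -14 0;0.48 10 -22 -14 0;0.48 10 -22 -14 0;0.48 10 -22 -14 0;0.48 10 -22 -14 0;0.48 10 -22 -14 0;0.48 10 -22 -14 0'; cat >> h.py <<'E'
def edges():
    from rig import robot
    f=robot.grab_frame("top");im=f["image"];A=np.array([[.9962,.0872],[-.0872,.9962]])
    m=(im.min(2)>200).astype(np.uint8);m[:185]=0;m[255:]=0;m[:,:145]=0;m[:,210:]=0
    c=max(cv2.findContours(m,0,1)[0],key=cv2.contourArea)[:,0]
    P=(ray(f,c,.015)-[.6415,.315])@A*1000;print("blob",P.min(0),P.max(0))
    g=im.astype(int).sum(2)//3
    for k in (-90,-80,-70,-60,-50,-40,-35,-30):
        n=np.arange(-28,28.1,1.0);Q=np.array([.6415,.315])+(np.c_[np.full_like(n,k),n]/1000)@A.T
        uv=pix(f,np.c_[Q,np.full(len(n),.012)])
        v=cv2.remap(g.astype(np.float32),uv[:,:1].astype(np.float32),uv[:,1:].astype(np.float32),1).ravel().astype(int)
        print(k,*v)
    return f
E
python3 - <<'E'
from h import *
edges();go(.4,.3,.0358,85)
E
```

```text
clock: 19.0
ee_pos: [0.5311, 0.3241, 0.0354]
eef_rot: [0.0, 0.044, 0.999, 0.0]
force: [0.1, 0.1, -1.1]
finger_gap: 0.0299
clock: 19.4
ee_pos: [0.5311, 0.3242, 0.0355]
eef_rot: [0.0, 0.044, 0.999, 0.0]
force: [0.2, 0.9, -0.2]
finger_gap: 0.0439
clock: 20.6
ee_pos: [0.4127, 0.1144, 0.1755]
eef_rot: [0.0, 0.044, 0.999, 0.0]
force: [0.3, -0.5, 0.2]
finger_gap: 0.0444
blob [-187.44387775  -24.19594944] [-21.56738035  59.37252976]
-90 117 117 113 114 172 230 252 252 245 216 184 158 137 142 184 225 229 229 230 231 231 229 227 227 227 228 228 228 228 229 229 228 228 228 228 228 228 227 226 225 224 224 225 226 228 227 225 222 216 211 209 206 206 206 206 205 205
-80 97 90 88 134 181 213 232 247 249 250 218 175 159 195 231 233 232 231 230 229 229 229 228 227 226 227 228 228 228 228 229 229 229 228 227 227 227 227 226 225 224 224 231 237 235 231 223 205 186 188 194 198 201 204 204 204 203
-70 110 107 100 92 119 166 210 228 244 233 211 193 187 182 200 219 228 228 228 228 229 229 227 226 226 226 227 228 228 228 228 228 229 228 227 226 226 227 226 225 224 224 224 224 225 223 215 207 204 204 204 204
[... 611 characters left out ...]
7 228 228 228 227 226 226 225 225 227 233 238 231 225 224 223 221 215 209 206 205 205 205 206 207 208
-35 165 171 153 133 147 200 253 251 250 230 198 176 196 215 222 226 229 229 229 229 228 228 231 234 235 236 235 230 226 225 224 224 224 224 224 224 224 223 223 222 221 221 222 224 229 234 225 213 206 205 204 206 207 208 208 208 207
-30 163 155 148 155 163 188 216 237 241 246 245 244 243 243 243 243 244 244 243 242 240 239 239 238 238 237 237 234 230 227 224 222 225 230 235 237 239 240 242 241 240 238 237 237 238 241 243 228 214 207 206 205 205 206 205 204 204
pos [0.4126 0.1146 0.1754] yaw 85.0 z-axis [ 0.  0. -1.] F [-0.1 -0.1 -0.3] gap 0.0447 clk 20.65
shift cm [ 2.86 18.35 13.97] turn 0.0
```

```bash
python3 -m inch '1 4 5 0 0;1 7.5 10 0 0;1 7.5 15 0 0;1 7.5 20 4 0;1 7.5 20 8 0;1 7.5 20 8 0;1 7.5 20 8 0;1 7.5 20 8 0'; python3 - <<'E'
from h import *
go(.4622,.3317,.0335,85)
E
```

```text
clock: 21.45
ee_pos: [0.3548, 0.3193, 0.0958]
eef_rot: [-0.0, 0.044, 0.999, -0.0]
force: [0.8, -0.3, 0.8]
finger_gap: -0.0003
pos [0.3548 0.3193 0.0958] yaw 85.0 z-axis [-0.    -0.001 -1.   ] F [ 0.8 -0.3  0.8] gap -0.0003 clk 21.45
shift cm [-10.59   2.17   6.23] turn 0.0
```

```bash
python3 -m inch '1 -4 2.2 0 0;1 -8 2.2 2 0;1 -8 2.2 5 0;1 -8 2.2 6.2 0;1 -9 2.2 6.2 0;1 -9 2.2 6.2 0;1 -9 2.2 6.2 0'; python3 - <<'E'
from h import *
go(.4622,.3317,.0335,85)
edges()
E
```

```text
clock: 22.15
ee_pos: [0.4475, 0.3341, 0.0351]
eef_rot: [0.001, 0.044, 0.999, 0.001]
force: [-0.3, 0.7, -0.3]
finger_gap: 0.0002
pos [0.4475 0.3341 0.0351] yaw 85.0 z-axis [ 0.002  0.002 -1.   ] F [-0.3  0.7 -0.3] gap 0.0002 clk 22.15
shift cm [-1.49 -0.11  0.16] turn -0.0
blob [-150.37231316  -24.19594944] [-21.56738035  40.41602407]
-90 208 190 155 127 177 228 249 250 244 214 183 156 135 139 182 224 228 230 230 230 229 228 226 226 227 228 228 228 228 228 228 228 228 227 227 226 226 226 224 223 223 223 224 224 225 225 224 221 214 207 206 204 203 203 203 203 204
-80 200 187 177 186 196 213 230 245 247 249 217 175 159 195 230 232 232 231 229 227 227 227 227 226 226 227 227 227 227 227 227 228 228 227 227 226 226 226 225 224 223 223 229 236 234 230 222 204 185 186 191 195 198 202 201 201 201
-70 207 206 173 141 158 207 249 249 250 233 211 192 187 183 201 219 228 228 227 228 228 228 227 226 226 226 226 226 227 227 227 227 227 228 227 227 227 227 226 224 222 222 222 222 222 220 213 206 203 202 202 202 202 201 201 201 201
-60 208 176 144 155 196 232 240 247 245 241 229 201 174 189 213 225 
[... 391 characters left out ...]
 208
-40 210 189 154 136 186 236 248 249 240 209 173 184 206 223 228 231 229 228 227 225 224 225 227 227 226 225 225 225 225 226 226 226 226 226 226 226 225 225 224 224 227 231 236 229 224 223 222 220 213 206 204 203 203 203 203 204 206
-35 207 207 177 146 152 201 250 249 249 229 197 175 195 214 222 225 228 228 229 229 228 228 230 233 233 234 233 230 226 225 224 224 223 224 224 224 223 223 223 222 221 220 221 222 228 233 224 211 203 203 202 203 204 204 205 205 205
-30 163 156 151 156 163 187 216 237 241 245 244 243 242 243 243 243 243 243 242 241 239 238 238 237 237 237 236 233 230 226 224 222 225 230 235 237 239 240 242 242 240 239 237 236 237 240 242 227 212 206 203 202 204 205 205 204 203
```

```bash
python3 -m inch '1 -1 -0.1 0.15 0;1 -2 -0.1 0.15 0;1 -2.5 -0.1 0.15 0;1 -3 -0.1 0.15 0;1 -3 -0.1 0.15 0';python3 -m inch '1 -0.3 0 0 0;1 -0.6 0 0 0;1 -0.8 0 0 0;1 -0.8 0 0 0;1 -0.8 0 0 0';python3 -m inch '1 -0.3 0 0 0;1 -0.6 0 0 0;1 -0.9 0 0 0;1 -1.2 0 0 0;1 -1.5 0 0 0';python3 - <<'E'
from h import *
go(.4622,.3317,.0335,85)
edges()
E
```

```text
clock: 22.7
ee_pos: [0.4771, 0.3299, 0.0318]
eef_rot: [0.0, 0.044, 0.999, 0.0]
force: [0.1, 0.8, -0.2]
finger_gap: -0.0003
clock: 23.2
ee_pos: [0.4843, 0.3292, 0.0317]
eef_rot: [0.0, 0.044, 0.999, -0.0]
force: [-1.1, -0.5, -1.2]
finger_gap: 0.0004
clock: 23.7
ee_pos: [0.4995, 0.3279, 0.0317]
eef_rot: [-0.0, 0.044, 0.999, -0.0]
force: [-1.2, -0.5, -1.0]
finger_gap: 0.0
pos [0.4995 0.3279 0.0317] yaw 85.0 z-axis [-0. -0. -1.] F [-1.2 -0.5 -1. ] gap 0.0 clk 23.7
shift cm [ 3.75  0.05 -0.18] turn -0.0
blob [-112.84460832  -24.19594944] [-23.81014982  40.41602407]
-90 209 190 154 125 177 229 250 252 245 207 169 141 118 125 177 229 233 234 232 230 228 228 228 228 228 228 228 228 229 230 231 232 233 226 220 206 180 153 127 98 83 75 69 69 68 67 65 64 64 63 64 64 67 71 75 75 75
-80 201 188 177 186 196 213 231 247 249 250 217 174 156 189 223 228 231 231 231 230 229 227 226 227 227 228 229 229 229 229 229 229 228 227 227 227 227 226 224 224 224 224 225 228 231 234 227 197 169 146 129 111 93 75 80 85 85
-70 208 205 172 138 157 208 251 251 251 234 212 190 176 162 186 213 227 228 230 229 229 228 2
[... 598 characters left out ...]
 207
-40 211 190 155 136 187 237 250 252 241 202 163 172 190 207 219 231 229 228 227 228 228 228 228 227 226 226 226 226 227 228 228 229 229 228 227 226 226 226 225 224 224 227 229 222 214 214 218 220 214 208 206 204 204 206 208 208 207
-35 209 208 179 147 152 202 251 251 252 226 183 153 187 221 232 232 232 229 227 227 228 228 227 226 225 225 225 226 228 228 228 228 227 226 226 226 226 226 226 225 224 226 229 231 234 237 227 214 206 204 204 205 206 207 206 206 206
-30 163 156 150 157 165 190 218 239 244 250 220 184 172 197 222 226 228 229 227 226 227 228 228 228 228 228 228 228 229 229 229 229 229 229 229 228 227 226 226 225 224 224 223 222 227 236 243 227 213 207 206 205 205 205 204 204 204
```

```bash
python3 -m inch '1 -0.3 0 -0.1 0;1 -0.6 0 -0.1 0;1 -0.9 0 -0.1 0;1 -1.2 0 -0.1 0;1 -1.5 0 -0.1 0;1 -1.5 0 -0.1 0'
for i in 1 2 3; do :; done
python3 -m inch '1 -0.1 0 0 0;1 -0.2 0 0 0;1 -0.3 0 0 0';python3 -m inch '1 -0.1 0 0 0;1 -0.2 0 0 0'
```

```text
clock: 24.35
ee_pos: [0.5149, 0.3266, 0.0329]
eef_rot: [0.0, 0.044, 0.999, 0.0]
force: [0.1, -0.2, -0.8]
finger_gap: 0.0001
clock: 24.65
ee_pos: [0.5169, 0.3264, 0.0329]
eef_rot: [-0.0, 0.044, 0.999, 0.0]
force: [-3.5, 0.6, 2.1]
finger_gap: -0.0002
clock: 24.85
ee_pos: [0.519, 0.3262, 0.0329]
eef_rot: [-0.0, 0.044, 0.999, 0.0]
force: [-4.4, 1.1, 3.3]
finger_gap: -0.0002
```

```bash
python3 -m inch '1 -0.1 0 0 0;1 -0.2 0 0 0';python3 -m inch '1 -0.1 0 0 0;1 -0.2 0 0 0'
```

```text
clock: 25.05
ee_pos: [0.5212, 0.326, 0.0328]
eef_rot: [-0.0, 0.044, 0.999, 0.0]
force: [-3.9, 1.5, 2.8]
finger_gap: -0.0003
clock: 25.25
ee_pos: [0.5232, 0.3258, 0.0328]
eef_rot: [-0.0, 0.044, 0.999, -0.0]
force: [-4.3, -0.3, 3.7]
finger_gap: -0.0005
```

```bash
python3 - <<'E'
from h import *
go(.4622,.3317,.0335,85)
from rig import robot
import pickle
f=robot.grab_frame("top");pickle.dump(f,open("f6.pkl","wb"));im=f["image"].astype(int).sum(2)//3
A=np.array([[.9962,.0872],[-.0872,.9962]])
for n in (-20,-18,20,22):
    k=np.arange(-125,-20,3.);Q=np.array([.6415,.315])+(np.c_[k,np.full_like(k,n)]/1000)@A.T
    uv=pix(f,np.c_[Q,np.full(len(k),.008)]).round().astype(int);print(n,im[uv[:,1],uv[:,0]])
n=np.arange(-28,28.1,1.0)
for k in (-80,-60,-40):
    Q=np.array([.6415,.315])+(np.c_[np.full_like(n,k),n]/1000)@A.T
    uv=pix(f,np.c_[Q,np.full(len(n),.012)]).round().astype(int);print(k,im[uv[:,1],uv[:,0]])
E
```

```text
pos [0.5232 0.3258 0.0328] yaw 85.0 z-axis [-0. -0. -1.] F [-4.3 -0.3  3.7] gap -0.0005 clk 25.25
shift cm [ 6.13  0.05 -0.07] turn -0.0
-20 [ 68  74  73  84  79  82  70 110 107 105  94 171 255 255 245 245 250 251
 251 251 246 248 252 254 254 254 251 253 255 254 253 253 232 131 139]
-18 [ 68  68  73  62  59  60  64 110 109 107 103 155 168 255 253 253 247 233
 251 252 252 249 221 163 254 255 166 165 164 160 253 252 252 231 129]
20 [ 92  94  93  90  88  90  88  89  90  85  80  81  80  75  73  73  96  73
  61  61  60  63  58 125 174 187 186 244 225 212 204 200 244 245 215]
22 [ 96  89  95  94  88  91  90  89  88  86  80  83  82  80  81  73  91  93
  71  62  60  62  56  75 113 175 186 192 207 206 204 200 203 218 206]
-80 [206 184 184 184 217 217 247 247 247 253 253 146 146 169 169 169 230 230
 233 233 233 237 237 164 164 164  79  79  55  52  60  60  60  60  60  63
  63  63  61  61  70  70  70  81  81  84  84  73  73  73  76  76  81  78
  78  83  83]
-60 [213 213 134 128 246 246 246 252 252 221 221 123 123 123 232 232 233 233
 233 229 229 226 226 226 228 228 228 228 227 227 227 228 228 230 230 230
 234 234 186 186 186 109 109  72  72  72  58  58  56  56  61  61  66  69
  69  72  72]
-40 [211 211 130 122 122 251 251 254 254 160 160 160 129 129 226 226 226 230
 230 230 230 230 226 226 228 228 228 227 228 227 227 227 227 227 227 227
 227 227 227 223 223 224 224 224 219 219 225 225 225 207 207 206 206 206
 206 206 213]
```

The force stepped to 4 N just as the finger faces reached the packer's end, with an upward part. The tips are probably pushing the packer too. Backing off, raising 4 mm and going on.

```bash
python3 -m inch '1 0.3 0 0 0;1 0.6 0 0 0;1 0.6 0 -0.4 0;1 0.6 0 -0.4 0;1 0.6 0 -0.4 0'; python3 -m inch '1 -0.3 0 0 0;1 -0.5 0 0 0;1 -0.7 0 0 0;1 -0.7 0 0 0'; python3 -m inch '1 -0.1 0 0 0;1 -0.2 0 0 0;1 -0.2 0 0 0'; python3 - <<'E'
from h import *
go(.4622,.3317,.0335,85)
E
```

```text
clock: 25.8
ee_pos: [0.5175, 0.3265, 0.0371]
eef_rot: [0.0, 0.044, 0.999, 0.0]
force: [0.0, -0.7, -0.3]
finger_gap: 0.0003
clock: 26.2
ee_pos: [0.5241, 0.3257, 0.0367]
eef_rot: [-0.0, 0.044, 0.999, 0.0]
force: [-0.3, 0.4, 0.4]
finger_gap: 0.0002
clock: 26.5
ee_pos: [0.526, 0.3255, 0.0367]
eef_rot: [-0.0, 0.044, 0.999, -0.0]
force: [-2.4, -0.4, 1.2]
finger_gap: 0.0001
pos [0.526  0.3255 0.0367] yaw 85.0 z-axis [-0. -0. -1.] F [-2.4 -0.4  1.2] gap 0.0001 clk 26.5
shift cm [6.41 0.06 0.32] turn -0.0
```

```bash
python3 -m inch '1 -0.1 0 0 0;1 -0.1 0 0 0';python3 -m inch '1 -0.1 0 0 0;1 -0.1 0 0 0'; python3 -m inch '1 -0.1 0 0 0;1 -0.1 0 0 0'
```

```text
clock: 26.7
ee_pos: [0.5273, 0.3253, 0.0367]
eef_rot: [0.0, 0.044, 0.999, -0.0]
force: [-2.1, 0.2, 0.4]
finger_gap: -0.0005
clock: 26.9
ee_pos: [0.5283, 0.3253, 0.0367]
eef_rot: [0.0, 0.044, 0.999, -0.0]
force: [-0.9, 0.2, 0.7]
finger_gap: 0.0001
clock: 27.1
ee_pos: [0.5294, 0.3252, 0.0367]
eef_rot: [0.0, 0.044, 0.999, -0.0]
force: [-1.1, 1.2, -1.3]
finger_gap: 0.0003
```

Back to plain sliding at about 1–2 N. Going on in 2 mm steps.

```bash
python3 -m inch '1 -0.1 0 0 0;1 -0.2 0 0 0;1 -0.2 0 0 0';python3 -m inch '1 -0.1 0 0 0;1 -0.2 0 0 0;1 -0.2 0 0 0'; python3 -m inch '1 -0.1 0 0 0;1 -0.2 0 0 0;1 -0.2 0 0 0'
```

```text
clock: 27.4
ee_pos: [0.5314, 0.3251, 0.0368]
eef_rot: [0.0, 0.044, 0.999, -0.0]
force: [-0.8, 0.3, -0.9]
finger_gap: -0.0005
clock: 27.7
ee_pos: [0.5333, 0.3249, 0.0368]
eef_rot: [0.0, 0.044, 0.999, -0.0]
force: [-1.3, -0.3, -0.7]
finger_gap: 0.0001
clock: 28.0
ee_pos: [0.5353, 0.3247, 0.0368]
eef_rot: [0.0, 0.044, 0.999, -0.0]
force: [-1.3, -0.7, -0.6]
finger_gap: 0.0
```

```bash
python3 -m inch '1 -0.1 0 0 0;1 -0.2 0 0 0;1 -0.2 0 0 0'
```

```text
clock: 28.3
ee_pos: [0.5373, 0.3246, 0.0368]
eef_rot: [0.0, 0.044, 0.999, -0.0]
force: [-0.8, 0.6, -0.3]
finger_gap: -0.0
```

```bash
cat > ok.py <<'E'
import sys
from rig import robot
s=robot.get_state();f=s["force"];print(s["ee_pos"][0].round(4),f.round(1));sys.exit(bool(f[0]<-2.8))
E
python3 -m inch '1 -0.05 0 0 0;1 -0.1 0 0 0;1 -0.1 0 0 0' >/dev/null; python3 ok.py && python3 -m inch '1 -0.05 0 0 0;1 -0.1 0 0 0;1 -0.1 0 0 0'>/dev/null; python3 ok.py && python3 -m inch '1 -0.05 0 0 0;1 -0.1 0 0 0;1 -0.1 0 0 0'>/dev/null; python3 ok.py && python3 -m inch '1 -0.05 0 0 0;1 -0.1 0 0 0;1 -0.1 0 0 0'>/dev/null; python3 ok.py && python3 -m inch '1 -0.05 0 0 0;1 -0.1 0 0 0;1 -0.1 0 0 0'>/dev/null; python3 ok.py && python3 -m inch '1 -0.05 0 0 0;1 -0.1 0 0 0;1 -0.1 0 0 0'>/dev/null; python3 ok.py
```

```text
0.5381 [-2.4 -0.1 -0.7]
0.5392 [-1.8 -0.  -0.2]
0.5401 [-2.2 -0.1 -0. ]
0.5412 [-1.5 -0.2  0. ]
0.5421 [-0.8 -0.  -0.2]
0.5431 [-1.9 -0.3 -0.2]
```

```bash
python3 -m inch '1 -0.05 0 0 0;1 -0.1 0 0 0;1 -0.1 0 0 0' >/dev/null; python3 ok.py && python3 -m inch '1 -0.05 0 0 0;1 -0.1 0 0 0;1 -0.1 0 0 0'>/dev/null; python3 ok.py && python3 -m inch '1 -0.05 0 0 0;1 -0.1 0 0 0;1 -0.1 0 0 0'>/dev/null; python3 ok.py && python3 -m inch '1 -0.05 0 0 0;1 -0.1 0 0 0;1 -0.1 0 0 0'>/dev/null; python3 ok.py && python3 -m inch '1 -0.05 0 0 0;1 -0.1 0 0 0;1 -0.1 0 0 0'>/dev/null; python3 ok.py && python3 -m inch '1 -0.05 0 0 0;1 -0.1 0 0 0;1 -0.1 0 0 0'>/dev/null; python3 ok.py
```

```text
0.5441 [-1.8  0.7  0.1]
0.5451 [-1.2 -0.4  1. ]
0.5462 [-1.8 -0.3  0.4]
0.5472 [-1.6  0.1  0.3]
0.5481 [-2.6  0.3  0.5]
0.5492 [-1.7 -0.3  0.6]
```

```bash
python3 -m inch '1 -0.05 0 0 0;1 -0.1 0 0 0;1 -0.1 0 0 0' >/dev/null; python3 ok.py && python3 -m inch '1 -0.05 0 0 0;1 -0.1 0 0 0;1 -0.1 0 0 0'>/dev/null; python3 ok.py && python3 -m inch '1 -0.05 0 0 0;1 -0.1 0 0 0;1 -0.1 0 0 0'>/dev/null; python3 ok.py && python3 -m inch '1 -0.05 0 0 0;1 -0.1 0 0 0;1 -0.1 0 0 0'>/dev/null; python3 ok.py && python3 -m inch '1 -0.05 0 0 0;1 -0.1 0 0 0;1 -0.1 0 0 0'>/dev/null; python3 ok.py && python3 -m inch '1 -0.05 0 0 0;1 -0.1 0 0 0;1 -0.1 0 0 0'>/dev/null; python3 ok.py
```

```text
0.5501 [-2.5 -0.2  0.4]
0.5511 [-1.7  0.9  0.8]
0.5521 [-1.5 -0.1  0.6]
0.5531 [-0.9 -0.4  1.6]
0.5541 [-1.5  0.2  1.3]
0.5551 [-2.   1.4  0.9]
```

```bash
python3 -m inch '1 -0.05 0 0 0;1 -0.1 0 0 0;1 -0.1 0 0 0' >/dev/null; python3 ok.py && python3 -m inch '1 -0.05 0 0 0;1 -0.1 0 0 0;1 -0.1 0 0 0'>/dev/null; python3 ok.py && python3 -m inch '1 -0.05 0 0 0;1 -0.1 0 0 0;1 -0.1 0 0 0'>/dev/null; python3 ok.py && python3 -m inch '1 -0.05 0 0 0;1 -0.1 0 0 0;1 -0.1 0 0 0'>/dev/null; python3 ok.py
python3 - <<'E'
from h import *
from rig import robot
import pickle
f=robot.grab_frame("top");pickle.dump(f,open("f7.pkl","wb"));im=f["image"].astype(int).sum(2)//3
A=np.array([[.9962,.0872],[-.0872,.9962]])
n=np.arange(-28,28.1,1.0)
for k in (-70,-60,-50,-40,-30):
    Q=np.array([.6415,.315])+(np.c_[np.full_like(n,k),n]/1000)@A.T
    uv=pix(f,np.c_[Q,np.full(len(n),.018)]).round().astype(int);print(k,*im[uv[:,1],uv[:,0]])
E
```

```text
0.5561 [-2.2  0.5  1.2]
0.5571 [-2.4  1.4  0.9]
0.558 [-4.1  0.1  0.8]
0.558 [-4.1  0.1  0.8]
-70 85 85 82 82 77 77 72 72 72 68 68 76 76 76 76 76 98 98 75 75 75 76 76 81 81 81 80 80 82 82 82 84 84 86 86 90 90 90 91 90 91 91 91 92 92 96 96 96 93 93 92 92 99 99 99 97 97
-60 96 102 102 116 116 101 101 101 104 104 109 109 109 76 76 71 71 71 64 64 73 73 99 99 99 74 74 75 75 75 79 79 82 82 82 86 86 85 82 87 87 87 88 88 87 87 87 92 92 90 90 90 92 92 96 96 94
-50 142 142 149 149 251 251 251 245 245 147 147 147 116 173 214 214 214 175 175 103 103 57 57 57 63 63 75 75 75 97 97 79 79 79 75 75 79 75 83 83 83 82 82 84 84 84 86 86 88 88 88 89 89 88 88 91 91
-40 211 121 121 252 252 252 255 255 161 161 161 104 104 235 235 235 233 233 227 227 233 233 233 190 190 86 86 86 48 48 72 72 72 88 88 100 100 98 89 89 79 79 75 75 75 81 81 81 81 81 82 82 89 89 89 85 85
-30 118 118 173 173 173 235 235 254 254 254 148 148 176 231 231 233 233 229 229 225 225 225 228 228 228 228 228 234 234 191 191 191 85 85 51 51 51 82 51 65 65 99 99 99 84 84 75 75 75 78 78 78 78 78 84 84 85
```

The push is growing (4.1 N), so the foot contact is starting. Now 0.5 mm steps.

```bash
python3 -m inch '1 -0.05 0 0 0;1 -0.05 0 0 0' >/dev/null; python3 ok.py;python3 -m inch '1 -0.05 0 0 0;1 -0.05 0 0 0' >/dev/null; python3 ok.py
```

```text
0.5583 [-3.3  1.5  2.4]
0.5586 [-4.2  0.2  2.5]
```

```bash
python3 -m inch '1 -0.05 0 0 0;1 -0.05 0 0 0' >/dev/null; python3 ok.py;python3 -m inch '1 -0.05 0 0 0;1 -0.05 0 0 0' >/dev/null; python3 ok.py
```

```text
0.5589 [-5.3  0.7  4.1]
0.559 [-6.5  0.9  3.8]
```

```bash
python3 -m inch '1 -0.05 0 0 0;1 -0.05 0 0 0' >/dev/null; python3 ok.py;python3 -m inch '1 -0.05 0 0 0;1 -0.05 0 0 0' >/dev/null; python3 ok.py
```

```text
0.5592 [-7.6  1.   6.3]
0.5593 [-8.9  1.8  6.4]
```

```bash
python3 -m inch '1 0 0 -0.1 0;1 0 0 -0.1 0' >/dev/null; python3 ok.py;python3 -m inch '1 -0.05 0 -0.05 0;1 -0.05 0 -0.05 0' >/dev/null; python3 ok.py
```

```text
0.5594 [-5.4  0.3 -3. ]
0.5595 [-5.6  0.8 -1.1]
```

```bash
python3 -m inch '1 -0.05 0 0 0;1 -0.05 0 0 0' >/dev/null; python3 ok.py;python3 -m inch '1 -0.05 0 -0.03 0;1 -0.05 0 -0.03 0' >/dev/null; python3 ok.py
```

```text
0.5597 [-6.4  0.8 -1.4]
0.5598 [-8.   1.  -1.6]
```

```bash
python3 -m inch '1 -0.05 0 -0.03 0;1 -0.05 0 -0.03 0' >/dev/null; python3 ok.py
```

```text
0.5599 [-9.3  0.5 -1.5]
```

```bash
python3 -m inch '1 -0.05 0 -0.02 0;1 -0.05 0 -0.02 0' >/dev/null; python3 ok.py;  python3 - <<'E'
from rig import robot
import pickle
pickle.dump(robot.grab_frame("scene"),open("f8.pkl","wb"))
E
```

```text
0.5599 [-9.7  1.2 -2.3]
```

```bash
python3 -m inch '1 0.3 0 0 0;1 0.8 0 0 0;1 2 0 0 0;1 4 0 -1 0;1 6 0 -6 0;1 9 -4 -11 0;1 9 -9 -13 0;1 9 -14 -13 0;1 9 -19 -13 0;1 9 -24 -13 0;1 9 -24 -13 0;1 9 -24 -13 0'; python3 - <<'E'
from h import *
from rig import robot
import pickle
f=robot.grab_frame("top")
A=np.array([[.9962,.0872],[-.0872,.9962]]);F=np.array([.6415,.315])
im=f["image"];g=im.astype(int).sum(2)//3
def scan(k,n,z):
    Q=F+(np.c_[k,n]/1000)@A.T;uv=pix(f,np.c_[Q,np.full(len(k),z)]).round().astype(int);return g[uv[:,1],uv[:,0]]
n=np.arange(-28,29,1.)
for k in (-95,-70,-60,-50,-40,-30):print(k,*scan(np.full_like(n,k),n,.02))
k=np.arange(-120,-20,2.)
for nn in(-20,0,20):print("n",nn,*scan(k,np.full_like(k,nn),.008 if nn else .02))
# nuts now vs at start
f0=pickle.load(open("f0.pkl","rb"))["top"]
for (u,v) in ((176,174),(223,179),(185,119)):
    T=f0["image"][v-8:v+9,u-8:u+9];S=im[v-14:v+15,u-14:u+15]
    r=cv2.matchTemplate(S,T,5);print(np.array(cv2.minMaxLoc(r)[3])-6,r.max())
go(.4,.1,.2,85)
E
```

```text
clock: 38.3
ee_pos: [0.4524, 0.0887, 0.1697]
eef_rot: [0.001, 0.046, 0.999, -0.0]
force: [0.4, 1.0, -0.1]
finger_gap: 0.0001
-95 130 130 238 238 238 246 246 243 243 243 243 243 240 240 240 240 240 240 240 236 236 236 237 237 238 238 238 238 238 233 233 233 233 233 235 235 236 236 236 233 233 233 233 235 235 235 215 215 207 207 207 207 207 208 208 208 208
-70 211 130 130 130 250 250 253 253 152 152 142 212 212 249 249 249 251 251 232 232 232 222 222 195 195 190 190 190 187 187 173 173 173 165 240 247 247 249 249 249 249 249 233 233 233 195 195 200 200 200 203 203 201 201 200 200 200
-60 129 129 129 242 242 250 250 218 218 154 102 102 240 240 240 237 237 232 232 232 233 233 232 232 233 233 233 233 233 233 233 233 235 233 228 228 228 230 230 231 231 238 238 238 242 242 214 214 214 206 206 207 207 207 205 205 204
-50 139 139 148 148 249 249 166 166 165 107 107 213 213 213 232 232 229 229 229 228 228 229 229 228 228 228 229 229 229 229 229 230 230 227 227 227 227 227 226 226 229 229 229 231 231 187 187 187 200 200 207 207 207 207 207 207 207
-40 208 123 123 250 250 253 253 253 155 155 114
[... 527 characters left out ...]
250 244 246 247 247 250 252 255 242 253 249 251 251 253 253 253 252 251 251 248 235 134 140 140
n 0 202 201 178 178 192 242 238 236 236 235 233 234 238 237 237 236 235 234 235 235 242 229 123 123 123 187 241 235 233 233 233 231 230 229 229 229 228 227 226 224 224 225 225 225 225 225 227 212 128 133
n 20 204 204 204 204 201 240 240 240 222 212 197 194 194 241 235 226 218 206 206 193 185 243 242 242 224 207 195 191 191 222 230 242 220 220 202 177 187 228 228 238 227 214 202 202 192 228 245 245 241 220
[0 0] 0.9955791
[-1  5] 0.25335276
[0 0] 0.9970007
pos [0.4529 0.0902 0.1697] yaw 84.8 z-axis [ 0.002  0.    -1.   ] F [ 0.1 -0.  -1. ] gap 0.0001 clk 38.35
shift cm [ 5.35  0.5  -3.04] turn -0.2
```

```bash
python3 -c "
from rig import robot
print(robot.close_job())"
```

```text
the job is handed in; nothing more can be done
None
```

The packer and wedge are in place under the short foot and the job is handed in at about 38 s. The hand-in reports no verdict, so I can't confirm a pass.

**What I did:** I slid the packer in from the front of the stand and let go of it. Then I set the wedge on the packer, released it, and pushed it from behind with shut fingers in small steps. Sliding took 1–2.5 N, apart from the spell described below. The push then rose to 9.7 N over about 2 mm, and I stopped there, inside the 7–14 N seating range. The fingers backed straight off.

**Last checks from the top camera:**
- **Packer:** its free end is 109 mm in front of the foot's centre, so the foot sits about 44–45 mm from the packer's middle. It lay within 0.5 mm of the centre line when I placed it.
- **Wedge:** it is centred to within about 1 mm, with its thin end about 49 mm past the foot's centre.
- **Stand:** the front left and rear left nuts show no shift against the first picture.

**What went wrong, or could not be checked:**
- **First wedge grip:** the wedge slipped and swivelled in the grip. I set it down on the bench, measured it again and gripped it nearer its middle.
- **Packer contact:** the push stood at about 4 N for a while. I took this for the fingertips catching the packer and raised them; the packer's final position shows it hardly moved.
- **Front right nut:** the image match failed there (score 0.25), perhaps because the arm or its shadow covered it.
- **Foot loads:** I did not measure the load on each foot. That all four bear is inferred from the push force, and I estimate 5–6 N on the short foot.
- **Bystanders:** I measured the ring mid-run near its starting place but did not re-measure it or the disc at the end.

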